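# Clamp a mould frame in the screw press

### The arm

A 6-joint arm with a two-finger parallel gripper is mounted at the origin on the work surface; the furniture and walls round the work are solid. World frame = base frame: x ahead of the robot, y to its left, z up, the work surface at z = 0. Lengths are in m, angles in rad, forces in N, time in s.
With the tool pointing down it reaches from about 0.3 to 0.85 m from the base axis. Payload 5.4 kg.
Tool frame: the origin (TCP) lies on the mounting face of the last link; the fingertips stand 173 mm ahead of it and the grasp point (between the pads) lies 155 mm ahead of it (nose_length is the distance from the TCP to the fingertips, in m); z points along the fingers, y is the line along which they close (so a half turn about z gives the same grasp; the last joint's range is limited). The gripper opens to 85 mm and grips with 20 to 120 N. Pads are 22 mm wide; open, the fingers measure 114 mm over their backs; the gripper's body (76 mm by 85 mm) begins 54 mm behind the grasp point. The pads swing forward as they close: fully open they stand 13 mm farther back than shut.
Start: joints at [-1.544, 0.158, 1.597, -0, 1.386, -0.21], TCP at [0.135, -0.559, 0.405] pointing down, gripper open.
Joint ranges: [-2.91, 2.91], [-0.94, 2.29], [0.18, 2.7], [-1.29, 4.43], [0.17, 2.64], [-3, 3]. Speed limits (rad/s): [2.57, 2.57, 3.14, 3.14, 3.14, 3.14].

### API

Orientations are given as a rotation vector (axis times angle).
In Python, from rig import get_obs, snapshot, camera_params, close_job, nose_length gives the robot as it stands.
- The arm moves only by the tool drive_tool, never from a script. Its arguments are lists of equal length, an entry for each row: "translation": the shift along the tool's x, y, z as a fraction of full scale, a list of three; "rotation": the turn, a rotation vector about the tool's x, y, z as a fraction of full scale, a list of three; "jaw": the closure, from 0 (fully open) to 1 (shut). A call has exactly 10 rows; each row shifts and turns the commanded pose from where the row before left it, along the tool's axes as they then stand; what a row does not reach is not made up. Full scale, the value 1, is 0.05 m for a shift and 5 degrees for a turn. A row lasts 1/10 s, in which the tool goes at most 50 mm and 8.59 degrees, less where a joint would pass 70% of its speed; a pose out of reach is approached as far as the arm can. A call with a number of a shift or a turn outside -1 to 1 is refused whole. A call with a gripper value outside its range is refused whole. The fingers move at their own pace and stop on an object; the grip force is fixed at half the most. Time passes only in rows, so rows that do not move let the fingers close, or fill a call up. It gives the time, the measured TCP pose, the force, the opening and the grip force at its end, in the units of the state.
- get_obs(): the state, without advancing time (a new reading comes with each control period).
- snapshot(name): name is "scene" or "top" or "wrist"; returns the picture (420x560x3 uint8, red, green, blue); there is no depth.
- camera_params(name): a dict with "K" (3x3 intrinsics, pixels), "D" ([k1, k2, p1, p2, k3] as OpenCV has them; the pictures are not rectified), "R" (3x3) and "t" (3): a world point X has camera coordinates R X + t; the wrist camera has in their place "tool_from_camera" (4x4, takes a point from camera to tool coordinates, whose origin is the TCP and whose axes are the flange's). Camera axes: x right, y down, z forward; pixel columns grow to the right and rows downward; lengths in m; the calibration is good to about 2 mm. A picture is of the moment at which its call begins: read the wrist's pose just before it. camera_params takes no time and is no camera call.
- close_job(): hands the job in; it is judged then, once.
The state is a dict: "time_s": time; "q": joint angles; "qvel": joint speeds; "joint_efforts": joint torques, N m; "ee_pos": TCP position; "tool_rot": TCP orientation; "ft_force": force on the tool from outside, world axes, zero at the start; "ft_torque": the same for the moment, N m; "gripper_width": finger opening in m; "grip_force": force on a finger pad.
Only numpy, scipy, OpenCV 4.12 (cv2) and the standard library are available. Lean on these libraries where they do the work, as an engineer would, in place of code of your own. Each camera call takes 0.05 s, during which the arm holds its last target. There are 200 camera calls.

### The job

Push the mould tray by its upturned front lip straight into the press until it is fully home against the back stop. Then wind the screw down by pushing the spokes of its handle clockwise (seen from above) with a fingertip, until the pressing plate meets the mould frame and a little further to squeeze it tight (an eighth of a turn more is plenty). Only push: do not lift the tray, and leave the loose things beside the press where they stand.

Things in the scene. Friction and masses are not known exactly. Their poses are not given: they have to be found in the camera images.
- press: Green bench-top screw press, bolted down. Origin on the bench (z 0) under the screw axis; x points to its back (the way the tray goes in), y to its left. Base x -115 to +75, y +-78, 14 mm high; bed top 20 mm up; side guides 9 mm high, 83 mm apart. Columns at y +-63 carry a crosshead (40 mm deep in x, 156 wide) whose nuts end 132 mm up; only screw and handle stand higher.
- mould_tray: Loose tray, 0.45 kg, between the press's guides: steel plate 155 x 80 x 5 mm, lip up at the front, closed aluminium mould frame 78 x 76 mm on it, top 25 mm above the tray's underside. Origin on the underside under the frame's centre (on the screw axis when home), x like the press's. Starts pulled 25 to 65 mm out to the front; slides with 1 to 4 N. Its rear edge meets the back stop when home.
- tray_lip (a point): Middle of the front face of the tray's lip, 42 mm above the bench. The lip is 80 mm wide, 4 mm thick and stands from 20 to 50 mm above the bench; its front face looks to the press's -x. Push it towards the press's +x; fully home, this face is 112 mm in front of the screw axis.
- press_plate: Steel pressing plate, 84 x 84 x 12 mm, hung under the screw's ram on two short stiff springs. Origin at the centre of its underside. It goes down 3.18 mm per radian of the handle and meets the mould frame's top when its underside is 45 mm above the bench; from there the springs press it on with 20 N, rising to 45 N at the end stop.
- press_handle (a joint): Angle of the screw's three-spoked handle (rad); grows clockwise seen from above, which screws down. Starts at 0 to 2.0; the plate meets the mould frame at about 4.0; end stop at 5.0. The screw is stiff (0.25 N m: 5 N at 48 mm from the axis, 2 to 3 N more once the plate bears on the frame) and stays where it is left.
- handle_hub (a point): Point on the screw axis at mid-height of the handle's spokes: 184 mm above the bench at joint 0, sinking 3.18 mm per radian with the screw (168 mm at the end stop). The hub is 35 mm across and ends 16 mm above this point.
- spoke_1 (a point): Point on the middle of the spoke with the red ball, 48 mm from the screw axis. Spokes are level round bars 9 mm thick, 120 degrees apart, each with a 20 mm ball centred 72 mm from the axis; at least 35 mm of free height below the spokes. At joint 0 spoke 1 points to the press's -x.
- spoke_2 (a point): The same point on a second spoke (black ball), 120 degrees anticlockwise from spoke 1 seen from above.
- spoke_3 (a point): The same point on the third spoke (black ball), 120 degrees clockwise from spoke 1 seen from above.
- tin: Bystander: loose round white parts tin with small red stones in it, 42 mm across, 15 mm high, left of the press. Origin at the centre of its underside.
- canister: Bystander: loose black film canister with a grey lid, 34 mm across, 47 mm high, right of the press. Origin at the centre of its underside.
- wax_ring: Bystander: loose green wax ring blank, 37 mm across, 14 mm high, right of the press near its front. Origin at the centre of its underside.

How it is judged:
By the outcome, as a careful person would: the job done as asked, in the order asked, and still so for the second after the job is handed in, with the robot touching nothing.
It also fails if it takes over 58 s, if anything falls off the work surface, if the arm or the gripper's body presses on something with over 40 N, if the wrist force passes 120 N, or if a joint passes its speed limit or range.

## Working session

There is one attempt and no reset: what is moved stays moved. The work goes in short steps, Python scripts to look and compute and a tool call to move; the robot and the scene stay as the last step left them, time stands still between calls to the robot, and variables do not carry over. Pictures are saved under pics/ and viewed, at most 10 in all, crops included, and the job is handed in when it is done.

Besides the shell and the picture viewer there is one more tool, called as name(argument=value, ...), one argument or row to a line, values as JSON. drive_tool: Moves the arm, as the interface text tells. Shift numbers are shares of 0.05 m and turn numbers shares of 5 degrees, none past 1 either way. Its arguments: {"type":"object","properties":{"translation":{"type":"array","items":{"type":"array","items":{"type":"number","minimum":-1,"maximum":1}}},"rotation":{"type":"array","items":{"type":"array","items":{"type":"number","minimum":-1,"maximum":1}}},"jaw":{"type":"array","items":{"type":"number"}}},"required":["translation","rotation","jaw"]}

```bash
mkdir -p pics; ls; python3 - <<'E'
from rig import *
import cv2,json
o=get_obs();print(o)
for n in("scene","top"):
    cv2.imwrite(f"pics/{n}0.png",snapshot(n)[:,:,::-1]);print(n,camera_params(n))
print(camera_params("wrist"),nose_length)
E
```

```text
pics
{'time_s': 0.0, 'q': array([-1.54408368e+00,  1.59031530e-01,  1.59827435e+00,  3.38125888e-05,
        1.38618322e+00, -2.10087496e-01]), 'qvel': array([ 0.00066579,  0.00017784,  0.00130144,  0.00077768, -0.00017073,
       -0.0015009 ]), 'joint_efforts': array([ 1.03489809e-03, -3.96000659e+01, -3.31429160e+01, -5.51383016e-05,
        8.52154568e-03, -6.63203679e-06]), 'ee_pos': array([ 0.13487404, -0.55866072,  0.40370533]), 'tool_rot': array([-3.11772694e+00, -3.70863900e-01, -3.24534951e-04]), 'ft_force': array([ 0.18000083, -0.35845992,  0.11383214]), 'ft_torque': array([ 0.01037326,  0.00018851, -0.00432974]), 'grip_force': 0.0, 'gripper_width': 0.08528021369418816}
scene {'K': array([[445.65494767,   0.        , 280.89296401],
       [  0.        , 445.65494767, 203.54054661],
       [  0.        ,   0.        ,   1.        ]]), 'D': array([-0.04444916,  0.        ,  0.        ,  0.        ,  0.        ]), 'R': array([[ 0.9369663 ,  0.34900038, -0.01711427],
       [ 0.22009524, -0.62751671, -0.74684728],
       [-0.27138947,  0.69600396, -0.66477533]]), 't': array([-0
[... 392 characters left out ...]
 0.2206143 ,  0.00419667, -0.9753521 ]]), 't': array([0.02644039, 0.60903294, 0.95044405])}
{'K': array([[350.47878373,   0.        , 275.60541472],
       [  0.        , 350.47878373, 209.97170475],
       [  0.        ,   0.        ,   1.        ]]), 'D': array([-0.06664016,  0.        ,  0.        ,  0.        ,  0.        ]), 'tool_from_camera': array([[-8.86881933e-04, -9.59995444e-01, -2.80014214e-01,
         7.19925570e-02],
       [ 9.99999394e-01, -6.68655915e-04, -8.74865458e-04,
         4.63874204e-04],
       [ 6.52633694e-04, -2.80014820e-01,  9.59995456e-01,
         3.06059529e-02],
       [ 0.00000000e+00,  0.00000000e+00,  0.00000000e+00,
         1.00000000e+00]])} 0.1734
```

View pics/scene0.png

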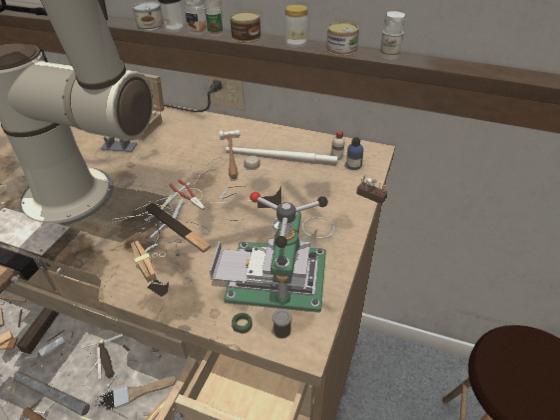

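View pics/top0.png

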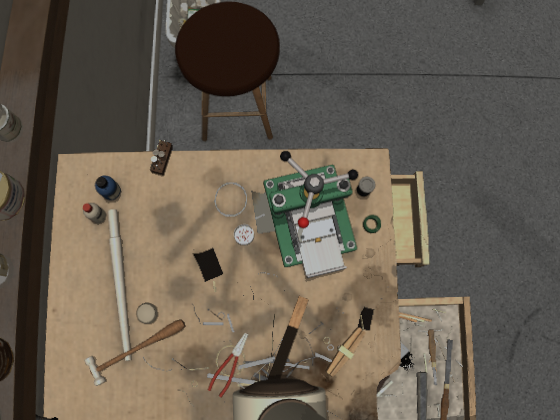

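The scene view shows the press with the hub near (286,211) and the red ball near (255,197). In the top view the hub is at (314,184), the red ball at (303,222), the black balls at (286,156) and (352,175), and the lip at about (322,268). I'll zoom in on both.

```bash
python3 - <<'E'
import cv2,numpy as np
t=cv2.imread("pics/top0.png")[140:290,240:390];s=cv2.imread("pics/scene0.png")[180:330,200:350]
f=lambda a:cv2.resize(a,(400,400),interpolation=cv2.INTER_CUBIC)
m=np.hstack([f(t),f(s)])
cv2.imwrite("pics/z0.png",m)
E
```

```text
(no output)
```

View pics/z0.png

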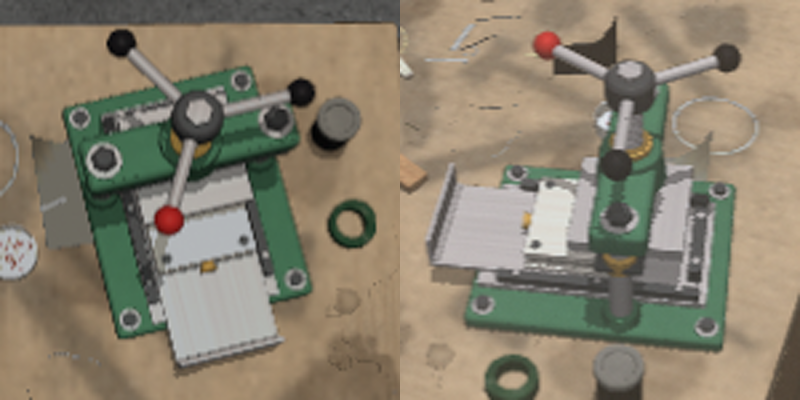

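Left half (top view): red ball (169,220), black balls (122,42) and (301,92), base bolts (129,319), (295,278), (80,118), (240,79), and the lip edge from (178,370) to (283,340). Right half (scene view): red ball (547,45), black balls (727,58) and (616,165), base bolts (516,173), (482,303), (720,188), (707,325). Next I'll triangulate these pairs.

```bash
cat > h.py <<'E'
import numpy as np,cv2
from rig import *
def ray(n,p):
    c=camera_params(n);u=cv2.undistortPoints(np.array([[p]],float),c["K"],c["D"])[0,0]
    return -c["R"].T@c["t"], c["R"].T@np.array([*u,1])
def plane(n,p,z):
    o,d=ray(n,p);return o+d*(z-o[2])/d[2]
def tri(a,b):
    (o1,d1),(o2,d2)=ray("top",a),ray("scene",b)
    s=np.linalg.lstsq(np.c_[d1,-d2],o2-o1,rcond=None)[0]
    p,q=o1+d1*s[0],o2+d2*s[1];return (p+q)/2,np.linalg.norm(p-q)
T=lambda u,v:(240+(u+.5)/2.6667-.5,140+(v+.5)/2.6667-.5)
S=lambda u,v:(200+(u-399.5)/2.6667-.5,180+(v+.5)/2.6667-.5)
E
python3 - <<'E'
from h import *
np.set_printoptions(precision=4,suppress=True)
B=[tri(T(*a),S(*b)) for a,b in [((169,220),(547,45)),((122,42),(727,58)),((301,92),(616,165))]]
for b in B:print(b)
c=np.mean([b[0] for b in B],0);print("hub",c,[np.linalg.norm(b[0]-c) for b in B],[np.degrees(np.arctan2(*(b[0]-c)[1::-1])) for b in B])
P={'fl':((129,319),(516,173)),'fr':((295,278),(482,303)),'rl':((80,118),(720,188)),'rr':((240,79),(707,325))}
Q={}
for k,(a,b) in P.items():
    Q[k]=np.mean([plane("top",T(*a),.018),plane("scene",S(*b),.018)],0);print(k,tri(T(*a),S(*b)),Q[k])
d=Q['rl']+Q['rr']-Q['fl']-Q['fr'];print("yaw",np.degrees(np.arctan2(d[1],d[0])), np.mean(list(Q.values()),0))
e=Q['fl']+Q['rl']-Q['fr']-Q['rr'];print("yaw2",np.degrees(np.arctan2(-e[0],e[1])))
for p in ((178,371),(283,341)):print("lip",plane("top",T(*p),.05))
for p in((453,165),(428,262)):print("lip s",plane("scene",S(*p),.05))
print('tin',plane("top",(244,235),.015),'can',plane("top",T(337,118),.047),'ring',plane("top",T(352,222),.014))
E
```

```text
(array([ 0.5517, -0.0414,  0.182 ]), np.float64(0.0010739536797722564))
(array([ 0.6737, -0.013 ,  0.1821]), np.float64(0.0015211597041744286))
(array([ 0.6373, -0.1324,  0.1819]), np.float64(0.0018768512516611627))
hub [ 0.6209 -0.0623  0.182 ] [np.float64(0.07226845797723794), np.float64(0.0721944237455717), np.float64(0.07198278720582409)] [np.float64(163.2146043710669), np.float64(42.98691200989307), np.float64(-76.84811543274773)]
fl (array([ 0.506 , -0.02  ,  0.0145]), np.float64(0.0029036034792533443)) [ 0.5067 -0.0215  0.018 ]
fr (array([ 0.5359, -0.1486,  0.016 ]), np.float64(0.0023573298931440483)) [ 0.5362 -0.1491  0.018 ]
rl (array([0.6662, 0.0164, 0.0172]), np.float64(0.000128696405310086)) [0.6662 0.016  0.018 ]
rr (array([ 0.6962, -0.1118,  0.0161]), np.float64(0.002145924450246872)) [ 0.6961 -0.1124  0.018 ]
yaw 13.068712605099321 [ 0.6013 -0.0668  0.018 ]
yaw2 13.074382581972422
lip [ 0.4642 -0.0534  0.05  ]
lip [ 0.4851 -0.1318  0.05  ]
lip s [ 0.4711 -0.0591  0.05  ]
lip s [ 0.4967 -0.1517  0.05  ]
tin [0.5586 0.0707 0.015 ] can [ 0.6559 -0.1813  0.047 ] ring [ 0.5806 -0.195   0.014 ]
```

drive_tool(
  translation=[
    [0.4, -0.37, 0],
    [0.4, -0.37, 0],
    [0.4, -0.37, 0],
    [0.4, -0.37, 0],
    [0.4, -0.37, 0],
    [0.4, -0.37, 0],
    [0.4, -0.37, 0],
    [0.4, -0.37, 0],
    [0.4, -0.37, 0],
    [0.4, -0.37, 0],
  ],
  rotation=[
    [0, 0, 0],
    [0, 0, 0],
    [0, 0, 0],
    [0, 0, 0],
    [0, 0, 0],
    [0, 0, 0],
    [0, 0, 0],
    [0, 0, 0],
    [0, 0, 0],
    [0, 0, 0],
  ],
  jaw=[1, 1, 1, 1, 1, 1, 1, 1, 1, 1],
)

```text
time_s: 1.1
ee_pos: [0.2863, -0.331, 0.4042]
tool_rot: [-3.119, -0.371, 0.0]
ft_force: [0.3, 0.8, 0.3]
gripper_width: -0.0
grip_force: 0.0
```

drive_tool(
  translation=[
    [0.4, -0.37, 0],
    [0.4, -0.37, 0],
    [0.4, -0.37, 0],
    [0.4, -0.37, 0],
    [0.4, -0.37, 0],
    [0.4, -0.37, 0],
    [0.4, -0.37, 0],
    [0.4, -0.37, 0],
    [0.4, -0.37, 0],
    [0.4, -0.37, 0],
  ],
  rotation=[
    [0, 0, 0],
    [0, 0, 0],
    [0, 0, 0],
    [0, 0, 0],
    [0, 0, 0],
    [0, 0, 0],
    [0, 0, 0],
    [0, 0, 0],
    [0, 0, 0],
    [0, 0, 0],
  ],
  jaw=[1, 1, 1, 1, 1, 1, 1, 1, 1, 1],
)

```text
time_s: 2.1
ee_pos: [0.4373, -0.1043, 0.4043]
tool_rot: [-3.119, -0.371, 0.001]
ft_force: [-0.5, -0.7, 0.2]
gripper_width: -0.0003
grip_force: 0.0
```

drive_tool(
  translation=[
    [0, 0, 0],
    [0, 0, 0],
    [0, 0, 0],
    [0, 0, 0],
    [0, 0, 0],
    [0, 0, 0],
    [0, 0, 0],
    [0, 0, 0],
    [0, 0, 0],
    [0, 0, 0],
  ],
  rotation=[
    [0, 0, -1],
    [0, 0, -1],
    [0, 0, -1],
    [0, 0, -1],
    [0, 0, -1],
    [0, 0, -1],
    [0, 0, -1],
    [0, 0, -1],
    [0, 0, -1],
    [0, 0, -1],
  ],
  jaw=[1, 1, 1, 1, 1, 1, 1, 1, 1, 1],
)

```text
time_s: 3.1
ee_pos: [0.4367, -0.1053, 0.4042]
tool_rot: [-2.667, -1.659, 0.001]
ft_force: [0.3, -0.3, 0.4]
gripper_width: -0.0001
grip_force: 0.0
```

drive_tool(
  translation=[
    [0, 0, 0],
    [0, 0, 0],
    [0, 0, 0],
    [0, 0, 0],
    [0, 0, 0],
    [0, 0, 0],
    [0, 0, 0],
    [0, 0, 0],
    [0, 0, 0],
    [0, 0, 0],
  ],
  rotation=[
    [0, 0, -1],
    [0, 0, -1],
    [0, 0, -1],
    [0, 0, -1],
    [0, 0, -1],
    [0, 0, -1],
    [0, 0, -1],
    [0, 0, -1],
    [0, 0, -1],
    [0, 0, -1],
  ],
  jaw=[1, 1, 1, 1, 1, 1, 1, 1, 1, 1],
)

```text
time_s: 4.1
ee_pos: [0.4367, -0.1053, 0.4042]
tool_rot: [-1.716, -2.631, 0.0]
ft_force: [0.3, -0.8, 0.5]
gripper_width: -0.0001
grip_force: 0.0
```

drive_tool(
  translation=[
    [0, 0, 0],
    [0, 0, 0],
    [0, 0, 0],
    [0, 0, 0],
    [0, 0, 0],
    [0, 0, 0],
    [0, 0, 0],
    [0, 0, 0],
    [0, 0, 0],
    [0, 0, 0],
  ],
  rotation=[
    [0, 0, -1],
    [0, 0, -1],
    [0, 0, -1],
    [0, 0, -1],
    [0, 0, -1],
    [0, 0, -1],
    [0, 0, -1],
    [0, 0, -1],
    [0, 0, -1],
    [0, 0, -1],
  ],
  jaw=[1, 1, 1, 1, 1, 1, 1, 1, 1, 1],
)

```text
time_s: 5.1
ee_pos: [0.4367, -0.1053, 0.4042]
tool_rot: [-0.443, -3.109, -0.001]
ft_force: [0.4, -0.0, -0.2]
gripper_width: 0.0004
grip_force: 0.0
```

drive_tool(
  translation=[
    [0, 0, 0],
    [0, 0, 0],
    [0, 0, 0],
    [0, 0, 0],
    [0, 0, 0],
    [0, 0, 0],
    [0, 0, 0],
    [0, 0, 0],
    [0, 0, 0],
    [0, 0, 0],
  ],
  rotation=[
    [0, 0, -1],
    [0, 0, -1],
    [0, 0, -1],
    [0, 0, -1],
    [0, 0, -1],
    [0, 0, -1],
    [0, 0, 0],
    [0, 0, 0],
    [0, 0, 0],
    [0, 0, 0],
  ],
  jaw=[1, 1, 1, 1, 1, 1, 1, 1, 1, 1],
)

```text
time_s: 6.1
ee_pos: [0.4369, -0.1054, 0.4046]
tool_rot: [0.37, -3.12, -0.0]
ft_force: [-0.9, 0.3, 0.3]
gripper_width: 0.0001
grip_force: 0.0
```

drive_tool(
  translation=[
    [0.1, 0, 0.49],
    [0.1, 0, 0.49],
    [0.1, 0, 0.49],
    [0.1, 0, 0.49],
    [0.1, 0, 0.49],
    [0, 0, 0.49],
    [0, 0, 0.49],
    [0, 0, 0.49],
    [0, 0, 0],
    [0, 0, 0],
  ],
  rotation=[
    [0, 0, 0],
    [0, 0, 0],
    [0, 0, 0],
    [0, 0, 0],
    [0, 0, 0],
    [0, 0, 0],
    [0, -1, 0],
    [0, -1, 0],
    [0, 0, 0],
    [0, 0, 0],
  ],
  jaw=[1, 1, 1, 1, 1, 1, 1, 1, 1, 1],
)

```text
time_s: 7.1
ee_pos: [0.4146, -0.1109, 0.2091]
tool_rot: [-0.35, 2.95, 0.031]
ft_force: [0.4, -0.6, 0.5]
gripper_width: 0.0001
grip_force: 0.0
```

```bash
cat >> h.py <<'E'
from scipy.spatial.transform import Rotation as Ro
HUB=np.array([.6209,-.0623,0]);PR=Ro.from_euler('z',13.1,degrees=True)
def st():
    o=get_obs();R=Ro.from_rotvec(o["tool_rot"]);p=o["ee_pos"]
    tip=p+R.apply([0,0,.1734])
    print("tip press mm",PR.inv().apply(tip-HUB).round(4)*1e3,"tool x,z press",PR.inv().apply(R.apply([1,0,0])).round(3),PR.inv().apply(R.apply([0,0,1])).round(3),"F",PR.inv().apply(o["ft_force"]).round(1),"q",o["q"].round(2),o["time_s"])
E
python3 - <<'E'
from h import *
st();a=snapshot("scene")[170:330,170:370];b=snapshot("top")[140:300,230:430]
cv2.imwrite("pics/a1.png",cv2.resize(np.hstack([a,b])[:,:,::-1],(800,320),interpolation=cv2.INTER_CUBIC))
E
```

```text
tip press mm [-182.2   -0.2   38.3] tool x,z press [-0.985 -0.007 -0.171] [ 0.171  0.002 -0.985] F [ 0.2 -0.7  0.5] q [-0.59  0.    2.2   0.17  0.83 -2.5 ] 7.1
```

View pics/a1.png

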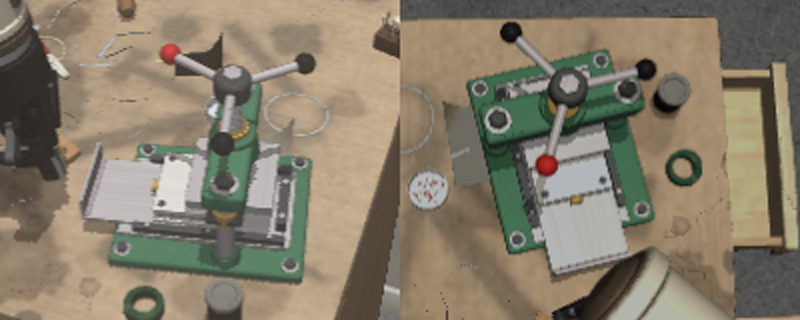

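The gripper stands just in front of the lip; nothing has been touched. Now I'll push gently along press +x.

drive_tool(
  translation=[
    [-0.08, 0, 0.014],
    [-0.08, 0, 0.014],
    [-0.08, 0, 0.014],
    [-0.08, 0, 0.014],
    [-0.08, 0, 0.014],
    [-0.06, 0, 0.01],
    [-0.06, 0, 0.01],
    [-0.06, 0, 0.01],
    [-0.06, 0, 0.01],
    [-0.06, 0, 0.01],
  ],
  rotation=[
    [0, 0, 0],
    [0, 0, 0],
    [0, 0, 0],
    [0, 0, 0],
    [0, 0, 0],
    [0, 0, 0],
    [0, 0, 0],
    [0, 0, 0],
    [0, 0, 0],
    [0, 0, 0],
  ],
  jaw=[1, 1, 1, 1, 1, 1, 1, 1, 1, 1],
)

```text
time_s: 8.2
ee_pos: [0.4486, -0.1025, 0.2087]
tool_rot: [-0.352, 2.951, 0.032]
ft_force: [-7.7, -2.9, 5.0]
gripper_width: -0.0001
grip_force: 4.0
```

drive_tool(
  translation=[
    [-0.06, 0, 0.01],
    [-0.06, 0, 0.01],
    [-0.04, 0, 0.007],
    [-0.04, 0, 0.007],
    [-0.04, 0, 0.007],
    [-0.04, 0, 0.007],
    [-0.04, 0, 0.007],
    [0, 0, 0],
    [0, 0, 0],
    [0, 0, 0],
  ],
  rotation=[
    [0, 0, 0],
    [0, 0, 0],
    [0, 0, 0],
    [0, 0, 0],
    [0, 0, 0],
    [0, 0, 0],
    [0, 0, 0],
    [0, 0, 0],
    [0, 0, 0],
    [0, 0, 0],
  ],
  jaw=[1, 1, 1, 1, 1, 1, 1, 1, 1, 1],
)

```text
time_s: 9.2
ee_pos: [0.4645, -0.0986, 0.2088]
tool_rot: [-0.352, 2.95, 0.032]
ft_force: [-5.4, -1.8, 3.0]
gripper_width: 0.0001
grip_force: 2.6
```

```bash
python3 -c "
from h import *
st()"
```

```text
tip press mm [-130.9    0.4   37.9] tool x,z press [-0.985 -0.008 -0.171] [ 0.171  0.002 -0.985] F [-5.6 -0.5  3. ] q [-0.5   0.12  2.08  0.16  0.82 -2.41] 9.2
```

drive_tool(
  translation=[
    [-0.04, 0, 0.007],
    [-0.04, 0, 0.007],
    [-0.02, 0, 0.0035],
    [-0.02, 0, 0.0035],
    [0, 0, 0],
    [0, 0, 0],
    [0, 0, 0],
    [0, 0, 0],
    [0, 0, 0],
    [0, 0, 0],
  ],
  rotation=[
    [0, 0, 0],
    [0, 0, 0],
    [0, 0, 0],
    [0, 0, 0],
    [0, 0, 0],
    [0, 0, 0],
    [0, 0, 0],
    [0, 0, 0],
    [0, 0, 0],
    [0, 0, 0],
  ],
  jaw=[1, 1, 1, 1, 1, 1, 1, 1, 1, 1],
)

```text
time_s: 10.2
ee_pos: [0.4703, -0.0973, 0.2087]
tool_rot: [-0.352, 2.95, 0.032]
ft_force: [-6.7, -1.4, 4.2]
gripper_width: 0.0002
grip_force: 3.2
```

```bash
python3 -c "
from h import *
st()"
```

```text
tip press mm [-125.     0.5   37.9] tool x,z press [-0.985 -0.009 -0.171] [ 0.171  0.002 -0.985] F [-6.8  0.1  4.2] q [-0.49  0.13  2.06  0.16  0.83 -2.4 ] 10.2
```

drive_tool(
  translation=[
    [-0.02, 0, 0.0035],
    [-0.02, 0, 0.0035],
    [0, 0, 0],
    [0, 0, 0],
    [0, 0, 0],
    [0, 0, 0],
    [0, 0, 0],
    [0, 0, 0],
    [0, 0, 0],
    [0, 0, 0],
  ],
  rotation=[
    [0, 0, 0],
    [0, 0, 0],
    [0, 0, 0],
    [0, 0, 0],
    [0, 0, 0],
    [0, 0, 0],
    [0, 0, 0],
    [0, 0, 0],
    [0, 0, 0],
    [0, 0, 0],
  ],
  jaw=[1, 1, 1, 1, 1, 1, 1, 1, 1, 1],
)

```text
time_s: 11.2
ee_pos: [0.4723, -0.0968, 0.2087]
tool_rot: [-0.352, 2.95, 0.032]
ft_force: [-5.9, -1.1, 4.4]
gripper_width: -0.0
grip_force: 3.3
```

```bash
python3 -c "
from h import *
st()"
```

```text
tip press mm [-123.     0.5   37.9] tool x,z press [-0.985 -0.009 -0.171] [ 0.171  0.002 -0.985] F [-6.   0.2  4.4] q [-0.49  0.14  2.06  0.16  0.83 -2.39] 11.2
```

drive_tool(
  translation=[
    [-0.02, 0, 0.0035],
    [0, 0, 0],
    [-0.02, 0, 0.0035],
    [0, 0, 0],
    [0, 0, 0],
    [0, 0, 0],
    [0, 0, 0],
    [0, 0, 0],
    [0, 0, 0],
    [0, 0, 0],
  ],
  rotation=[
    [0, 0, 0],
    [0, 0, 0],
    [0, 0, 0],
    [0, 0, 0],
    [0, 0, 0],
    [0, 0, 0],
    [0, 0, 0],
    [0, 0, 0],
    [0, 0, 0],
    [0, 0, 0],
  ],
  jaw=[1, 1, 1, 1, 1, 1, 1, 1, 1, 1],
)

```text
time_s: 12.2
ee_pos: [0.4737, -0.0965, 0.2087]
tool_rot: [-0.353, 2.952, 0.032]
ft_force: [-11.7, -3.7, 9.6]
gripper_width: -0.0004
grip_force: 6.2
```

```bash
python3 -c "
from h import *
st()"
```

```text
tip press mm [-121.9    0.6   37.8] tool x,z press [-0.986 -0.009 -0.169] [ 0.169  0.003 -0.986] F [-12.3  -0.9   9.6] q [-0.48  0.14  2.05  0.15  0.83 -2.39] 12.2
```

drive_tool(
  translation=[
    [-0.02, 0, 0.0035],
    [0, 0, 0],
    [0, 0, 0],
    [0, 0, 0],
    [0, 0, 0],
    [0, 0, 0],
    [0, 0, 0],
    [0, 0, 0],
    [0, 0, 0],
    [0, 0, 0],
  ],
  rotation=[
    [0, 0, 0],
    [0, 0, 0],
    [0, 0, 0],
    [0, 0, 0],
    [0, 0, 0],
    [0, 0, 0],
    [0, 0, 0],
    [0, 0, 0],
    [0, 0, 0],
    [0, 0, 0],
  ],
  jaw=[1, 1, 1, 1, 1, 1, 1, 1, 1, 1],
)

```text
time_s: 13.2
ee_pos: [0.4742, -0.0964, 0.2088]
tool_rot: [-0.354, 2.954, 0.032]
ft_force: [-17.2, -4.4, 14.6]
gripper_width: 0.0003
grip_force: 9.1
```

```bash
python3 -c "
from h import *
st()
a=snapshot('scene')[170:330,170:370]
cv2.imwrite('pics/a2.png',cv2.resize(a[:,:,::-1],(800,600),interpolation=cv2.INTER_CUBIC))"
```

```text
tip press mm [-121.7    0.6   37.8] tool x,z press [-0.986 -0.01  -0.166] [ 0.166  0.003 -0.986] F [-17.8  -0.4  14.6] q [-0.48  0.14  2.05  0.15  0.83 -2.39] 13.2
```

View pics/a2.png

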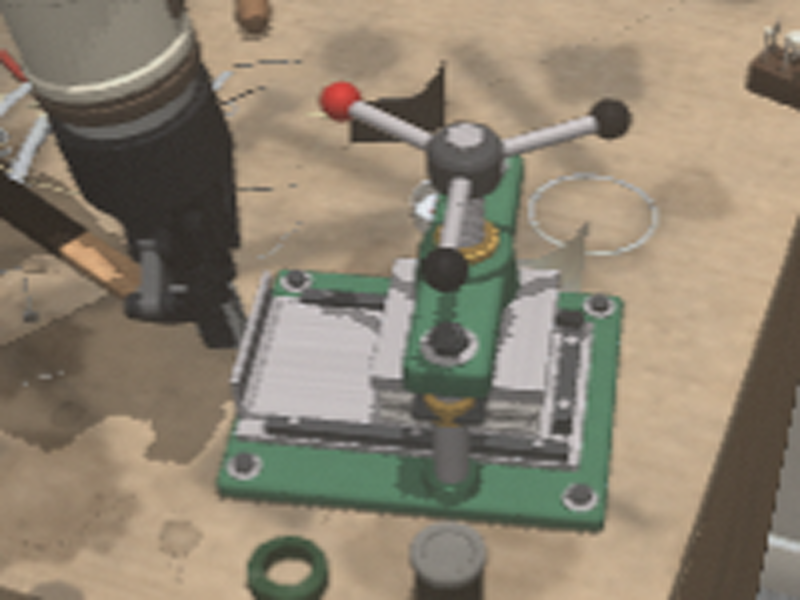

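The tray is home: the tip stays at -121.7 mm while the force rises to 18 N, and the picture shows the lip at the base's front edge, (255,330). Backing off and going up.

drive_tool(
  translation=[
    [0.1, 0, -0.017],
    [0.25, 0, -0.042],
    [0.25, 0, -0.042],
    [0, 0, 0],
    [0, 0, 0],
    [0, 0, -0.6],
    [0, 0, -0.6],
    [0, 0, -0.8],
    [0, 0, -0.8],
    [0, 0, -0.8],
  ],
  rotation=[
    [0, 0, 0],
    [0, 0, 0],
    [0, 0, 0],
    [0, 1, 0],
    [0, 1, 0],
    [0, 0, 0],
    [0, 0, 0],
    [0, 0, 0],
    [0, 0, 0],
    [0, 0, 0],
  ],
  jaw=[1, 1, 1, 1, 1, 1, 1, 1, 1, 1],
)

```text
time_s: 14.25
ee_pos: [0.4461, -0.1029, 0.3903]
tool_rot: [-0.371, 3.119, 0.0]
ft_force: [1.2, -0.1, -0.3]
gripper_width: 0.0005
grip_force: 0.0
```

drive_tool(
  translation=[
    [0, 0, 0],
    [0, 0, 0],
    [0, 0, 0],
    [0, 0, 0],
    [0, 0, 0],
    [0, 0, 0],
    [0, 0, 0],
    [0, 0, 0],
    [0, 0, 0],
    [0, 0, 0],
  ],
  rotation=[
    [0, 0, 1],
    [0, 0, 1],
    [0, 0, 1],
    [0, 0, 1],
    [0, 0, 1],
    [0, 0, 1],
    [0, 0, 0],
    [0, 0, 0],
    [0, 0, 0],
    [0, 0, 0],
  ],
  jaw=[1, 1, 1, 1, 1, 1, 1, 1, 1, 1],
)

```text
time_s: 15.25
ee_pos: [0.4463, -0.1032, 0.3888]
tool_rot: [0.448, 3.109, 0.0]
ft_force: [0.1, 0.2, -0.1]
gripper_width: -0.0001
grip_force: 0.0
```

```bash
cat >> h.py <<'E'
def goto(target):  # press-frame mm target of tip -> tool shift in full-scale units
    o=get_obs();R=Ro.from_rotvec(o["tool_rot"]);tip=o["ee_pos"]+R.apply([0,0,.1734])
    d=PR.apply(np.array(target)/1e3)+HUB-tip
    print("shift units",(R.inv().apply(d)/.05).round(3))
E
python3 -c "
from h import *
st();goto([-51.5,.8,215]);goto([-51.5,.8,170])"
```

```text
tip press mm [-1.793e+02 -2.000e-01  2.154e+02] tool x,z press [-0.87   0.492 -0.   ] [ 0. -0. -1.] F [ 0.1  0.1 -0.1] q [-0.49 -0.14  1.93  0.    1.35 -1.78] 15.25
shift units [-2.215  1.276  0.008]
shift units [-2.215  1.276  0.908]
```

drive_tool(
  translation=[
    [-0.37, 0.213, 0],
    [-0.37, 0.213, 0],
    [-0.37, 0.213, 0],
    [-0.37, 0.213, 0],
    [-0.37, 0.213, 0],
    [-0.37, 0.213, 0],
    [0, 0, 0],
    [0, 0, 0.15],
    [0, 0, 0.15],
    [0, 0, 0],
  ],
  rotation=[
    [0, 0, 0],
    [0, 0, 0],
    [0, 0, 0],
    [0, 0, 0],
    [0, 0, 0],
    [0, 0, 0],
    [0, 0, 0],
    [0, 0, 0],
    [0, 0, 0],
    [0, 0, 0],
  ],
  jaw=[1, 1, 1, 1, 1, 1, 1, 1, 1, 1],
)

```text
time_s: 16.25
ee_pos: [0.5697, -0.0733, 0.3718]
tool_rot: [-0.449, -3.106, -0.001]
ft_force: [-0.2, 1.3, -0.5]
gripper_width: -0.0004
grip_force: 0.0
```

```bash
python3 -c "
from h import *
st()
a=snapshot('scene')[150:310,190:390];b=snapshot('wrist')
cv2.imwrite('pics/a3.png',np.hstack([cv2.resize(a,(400,320)),cv2.resize(b,(400,320))])[:,:,::-1])"
```

```text
tip press mm [-52.9   1.2 198.4] tool x,z press [-0.87   0.493  0.004] [-0.003  0.002 -1.   ] F [ 0.1  1.3 -0.5] q [-0.34  0.18  1.63 -0.    1.33 -1.62] 16.25
```

View pics/a3.png

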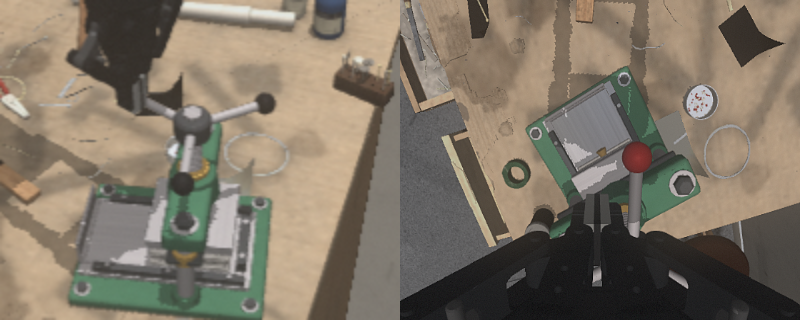

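The wrist half shows spoke 1, red ball at (636,157), parallel to the tool x axis. The closed tip at (597,210) is clear on the side to push from. Going down, then pushing until contact.

drive_tool(
  translation=[
    [0, 0, 0.19],
    [0, 0, 0.19],
    [0, 0, 0.19],
    [0, 0, 0],
    [0, 0.04, 0],
    [0, 0.04, 0],
    [0, 0.04, 0],
    [0, 0.04, 0],
    [0, 0, 0],
    [0, 0, 0],
  ],
  rotation=[
    [0, 0, 0],
    [0, 0, 0],
    [0, 0, 0],
    [0, 0, 0],
    [0, 0, 0],
    [0, 0, 0],
    [0, 0, 0],
    [0, 0, 0],
    [0, 0, 0],
    [0, 0, 0],
  ],
  jaw=[1, 1, 1, 1, 1, 1, 1, 1, 1, 1],
)

```text
time_s: 17.35
ee_pos: [0.5731, -0.0655, 0.3455]
tool_rot: [0.449, 3.109, -0.0]
ft_force: [0.4, -0.3, -0.6]
gripper_width: 0.0002
grip_force: 0.0
```

```bash
python3 -c "
from h import *
st()"
```

```text
tip press mm [-47.2   7.7 172.1] tool x,z press [-0.87   0.493 -0.   ] [ 0. -0. -1.] F [ 0.3 -0.4 -0.6] q [-0.32  0.21  1.65  0.    1.27 -1.61] 17.35
```

drive_tool(
  translation=[
    [0, 0.05, 0],
    [0, 0.05, 0],
    [0.017, 0.079, 0.0055],
    [0.017, 0.079, 0.0055],
    [0.017, 0.079, 0.0055],
    [0.017, 0.079, 0.0055],
    [0.017, 0.079, 0.0055],
    [0.017, 0.079, 0.0055],
    [0, 0, 0],
    [0, 0, 0],
  ],
  rotation=[
    [0, 0, 0],
    [0, 0, 0],
    [0, 0, 1],
    [0, 0, 1],
    [0, 0, 1],
    [0, 0, 1],
    [0, 0, 1],
    [0, 0, 1],
    [0, 0, 0],
    [0, 0, 0],
  ],
  jaw=[1, 1, 1, 1, 1, 1, 1, 1, 1, 1],
)

```text
time_s: 18.35
ee_pos: [0.581, -0.038, 0.3434]
tool_rot: [-1.235, -2.887, 0.002]
ft_force: [-5.6, -3.0, 1.3]
gripper_width: -0.0001
grip_force: 2.6
```

```bash
cat >> h.py <<'E'
def rel():
    o=get_obs();R=Ro.from_rotvec(o["tool_rot"]);tip=o["ee_pos"]+R.apply([0,0,.1734])
    x=PR.inv().apply(R.apply([1,0,0]))
    print("tool-frame tip-hub mm",(R.inv().apply(tip-HUB)*1e3).round(1),"z",tip[2].round(4),"spoke-dir joint",np.deg2rad(180)-np.arctan2(x[1],x[0])%(2*np.pi),"F tool",R.inv().apply(o["ft_force"]).round(1),"q6",o["q"][5].round(2),o["time_s"])
E
python3 -c "
from h import *
rel()
a=snapshot('top')[120:280,220:420];b=snapshot('wrist')
cv2.imwrite('pics/a4.png',np.hstack([cv2.resize(a,(400,320)),cv2.resize(b,(400,320))])[:,:,::-1])"
```

```text
tool-frame tip-hub mm [  45.6  -12.6 -169.9] z 0.17 spoke-dir joint 1.037121730416553 F tool [ 1.7 -6.2 -1.3] q6 -1.03 18.35
```

View pics/a4.png

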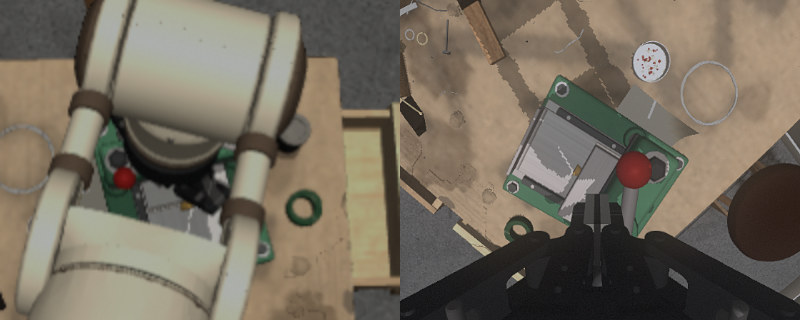

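Contact is made: 6 N against the tool's +y, and the red ball at (636,170) has moved round with it. Carrying on round the circle.

drive_tool(
  translation=[
    [0.018, 0.08, 0.0055],
    [0.018, 0.08, 0.0055],
    [0.018, 0.08, 0.0055],
    [0.018, 0.08, 0.0055],
    [0.018, 0.08, 0.0055],
    [0.018, 0.08, 0.0055],
    [0.018, 0.08, 0.0055],
    [0.018, 0.08, 0.0055],
    [0.018, 0.08, 0.0055],
    [0.018, 0.08, 0.0055],
  ],
  rotation=[
    [0, 0, 1],
    [0, 0, 1],
    [0, 0, 1],
    [0, 0, 1],
    [0, 0, 1],
    [0, 0, 1],
    [0, 0, 1],
    [0, 0, 1],
    [0, 0, 1],
    [0, 0, 1],
  ],
  jaw=[1, 1, 1, 1, 1, 1, 1, 1, 1, 1],
)

```text
time_s: 19.45
ee_pos: [0.6139, -0.0155, 0.3404]
tool_rot: [-2.342, -2.089, 0.003]
ft_force: [-5.6, 0.4, 2.0]
gripper_width: 0.0002
grip_force: 3.1
```

```bash
python3 -c "
from h import *
rel()"
```

```text
tool-frame tip-hub mm [  45.9  -13.5 -166.9] z 0.167 spoke-dir joint 1.9135332822237388 F tool [-0.3 -5.6 -2. ] q6 -0.11 19.45
```

drive_tool(
  translation=[
    [0.018, 0.081, 0.0055],
    [0.018, 0.081, 0.0055],
    [0.018, 0.081, 0.0055],
    [0.018, 0.081, 0.0055],
    [0.018, 0.081, 0.0055],
    [0.018, 0.081, 0.0055],
    [0.018, 0.081, 0.0055],
    [0.018, 0.081, 0.0055],
    [0.018, 0.081, 0.0055],
    [0.018, 0.081, 0.0055],
  ],
  rotation=[
    [0, 0, 1],
    [0, 0, 1],
    [0, 0, 1],
    [0, 0, 1],
    [0, 0, 1],
    [0, 0, 1],
    [0, 0, 1],
    [0, 0, 1],
    [0, 0, 1],
    [0, 0, 1],
  ],
  jaw=[1, 1, 1, 1, 1, 1, 1, 1, 1, 1],
)

```text
time_s: 20.45
ee_pos: [0.6524, -0.0263, 0.3375]
tool_rot: [-3.005, -0.904, 0.005]
ft_force: [-5.9, 2.8, 2.1]
gripper_width: 0.0001
grip_force: 2.9
```

```bash
python3 -c "
from h import *
rel()"
```

```text
tool-frame tip-hub mm [  45.6  -14.2 -164.2] z 0.1641 spoke-dir joint 2.7859331346800635 F tool [-3.4 -5.6 -2.1] q6 0.76 20.45
```

drive_tool(
  translation=[
    [0.018, 0.081, 0.0055],
    [0.018, 0.081, 0.0055],
    [0.018, 0.081, 0.0055],
    [0.018, 0.081, 0.0055],
    [0.018, 0.081, 0.0055],
    [0.018, 0.081, 0.0055],
    [0.018, 0.081, 0.0055],
    [0.018, 0.081, 0.0055],
    [0.018, 0.081, 0.0055],
    [0.018, 0.081, 0.0055],
  ],
  rotation=[
    [0, 0, 1],
    [0, 0, 1],
    [0, 0, 1],
    [0, 0, 1],
    [0, 0, 1],
    [0, 0, 1],
    [0, 0, 1],
    [0, 0, 1],
    [0, 0, 1],
    [0, 0, 1],
  ],
  jaw=[1, 1, 1, 1, 1, 1, 1, 1, 1, 1],
)

```text
time_s: 21.45
ee_pos: [0.669, -0.0622, 0.3348]
tool_rot: [-3.104, 0.45, 0.003]
ft_force: [-1.8, 6.6, 0.8]
gripper_width: 0.0002
grip_force: 2.6
```

```bash
python3 -c "
from h import *
rel()"
```

```text
tool-frame tip-hub mm [  45.3  -15.3 -161.5] z 0.1614 spoke-dir joint -2.6250000684966057 F tool [-3.6 -5.9 -0.7] q6 1.58 21.45
```

drive_tool(
  translation=[
    [0.02, 0.083, 0.0055],
    [0.02, 0.083, 0.0055],
    [0.02, 0.083, 0.0055],
    [0.02, 0.083, 0.0055],
    [0.02, 0.083, 0.0055],
    [0.02, 0.083, 0.0055],
    [0.02, 0.083, 0.0055],
    [0.02, 0.083, 0.0055],
    [0.02, 0.083, 0.0055],
    [0, 0, 0],
  ],
  rotation=[
    [0, 0, 1],
    [0, 0, 1],
    [0, 0, 1],
    [0, 0, 1],
    [0, 0, 1],
    [0, 0, 1],
    [0, 0, 1],
    [0, 0, 1],
    [0, 0, 1],
    [0, 0, 0],
  ],
  jaw=[1, 1, 1, 1, 1, 1, 1, 1, 1, 1],
)

```text
time_s: 22.45
ee_pos: [0.6552, -0.097, 0.3329]
tool_rot: [-2.696, 1.602, -0.002]
ft_force: [3.2, 4.9, -1.3]
gripper_width: -0.0002
grip_force: 2.3
```

```bash
python3 -c "
from h import *
rel()
a=snapshot('scene')[130:290,190:390];b=snapshot('wrist')
cv2.imwrite('pics/a5.png',np.hstack([cv2.resize(a,(400,320)),cv2.resize(b,(400,320))])[:,:,::-1])"
```

```text
tool-frame tip-hub mm [  46.2  -15.3 -159.5] z 0.1595 spoke-dir joint -1.8407906364702509 F tool [-2.8 -5.2  1.4] q6 2.31 22.45
```

View pics/a5.png

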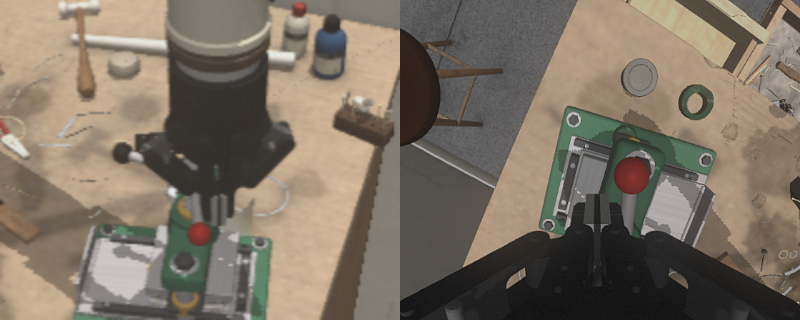

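The wrist half shows the red ball at (632,177), still against the fingertip. I'll get the handle angle from that pixel.

```bash
python3 - <<'E'
from h import *
o=get_obs();R=Ro.from_rotvec(o["tool_rot"]);c=camera_params("wrist")
im=snapshot("wrist");h=cv2.cvtColor(im,cv2.COLOR_RGB2HSV)
m=((h[...,0]<6)|(h[...,0]>174))&(h[...,1]>150)&(h[...,2]>80)
n,l,s,ce=cv2.connectedComponentsWithStats(m.astype(np.uint8));i=1+s[1:,4].argmax();print(s[i])
px=(s[i,0]+s[i,2]/2-.5,s[i,1]+s[i,3]/2-.5)
u=cv2.undistortPoints(np.array([[px]],float),c["K"],c["D"])[0,0]
M=c["tool_from_camera"];d=R.apply(M[:3,:3]@[*u,1]);p=R.apply(M[:3,3])+o["ee_pos"]
X=PR.inv().apply(p+d*(.170-p[2])/d[2]-HUB);print(X,np.hypot(*X[:2]),(np.pi-np.arctan2(X[1],X[0]))%(2*np.pi))
E
```

```text
[ 303  208   44   47 1323]
[ 0.0147678  -0.06965794  0.17      ] 0.07120615756069637 4.503477734828701
```

Handle at about 4.45 to 4.5 rad, so the plate is squeezed tight. Retreating clear.

drive_tool(
  translation=[
    [0, -0.1, 0],
    [0, -0.1, 0],
    [0, 0, 0],
    [0, 0, -0.2],
    [0, 0, -0.4],
    [0, 0, -0.6],
    [0, 0, -0.6],
    [0, 0, -0.6],
    [0, 0, 0],
    [0, 0, 0],
  ],
  rotation=[
    [0, 0, 0],
    [0, 0, 0],
    [0, 0, 0],
    [0, 0, 0],
    [0, 0, 0],
    [0, 0, 0],
    [0, 0, 0],
    [0, 0, 0],
    [0, 0, 0],
    [0, 0, 0],
  ],
  jaw=[1, 1, 1, 1, 1, 1, 1, 1, 1, 1],
)

```text
time_s: 23.6
ee_pos: [0.6633, -0.0939, 0.4542]
tool_rot: [-2.7, 1.604, -0.004]
ft_force: [-0.5, -0.8, -0.9]
gripper_width: -0.0002
grip_force: 0.0
```

```bash
python3 -c "
from h import *
rel()
a=snapshot('scene')[160:340,180:380];b=snapshot('wrist')
cv2.imwrite('pics/a6.png',np.hstack([cv2.resize(a,(400,360)),cv2.resize(b,(400,360))])[:,:,::-1])"
```

```text
tool-frame tip-hub mm [  48.8  -22.9 -280.7] z 0.2808 spoke-dir joint -1.8407064625622294 F tool [0.5 0.8 0.9] q6 2.32 23.6
```

View pics/a6.png

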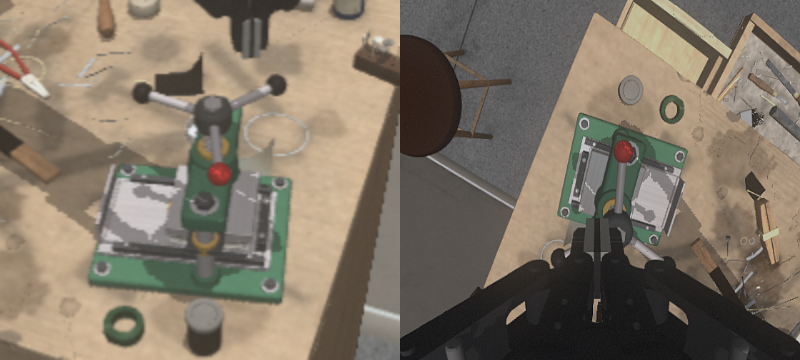

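The tip is clear of the handle, the red ball is at (220,174) in the scene half, the tray is in and the bystanders are untouched. I'll check the angle once more, then hand in.

```bash
python3 - <<'E'
from h import *
X=PR.inv().apply(plane("scene",(290,247),.17)-HUB);j=(np.pi-np.arctan2(X[1],X[0]))%(2*np.pi);print(X,j)
if 4.25<j<4.75: print(close_job())
E
```

```text
[ 0.01465687 -0.07187014  0.17      ] 4.511212183339234
the job is handed in; nothing more can be done
None
```

I pushed the tray home against the back stop and wound the handle to about 4.5 rad, roughly 0.5 rad past where the plate meets the frame. The arm is clear, nothing beside the press was touched, and the job is handed in after about 24 s.

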